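Load the finned power module into the test socket and set the supply voltage

TASK

Put the large finned power module upright into the spring-loaded test socket and push it straight down until both spring catches have snapped over its foot and hold it down by themselves. Then turn the supply's knob clockwise until its pointer lines up with the small dark marker clipped to the scale, and let go. Leave all the other things on the bench where they are.

Things in the scene. Friction and masses are not known exactly. Their poses are not given: they have to be found in the camera images.
- module: Loose power module, about 150 g: black foot 50 x 38 x 6 mm (x, y, z), centred on it an aluminium heat sink 30 (x) x 38 mm (y), its fins in y-z planes, top 52 mm above the underside (a solid block for gripping; y faces flush with the foot, in x the foot sticks out 10 mm each side). Stands on its foot. Origin: centre of underside, z up. Grip the heat sink across x (30 mm) or y (38 mm).
- socket: Fixed test socket: foot plate 130 x 84 x 6 mm, on it a grey pocket 73 x 61 mm outside, 53 (x) x 41 mm (y) inside, open at the top; mouth 47 mm above the bench, its top 7 mm flared outward by 4 mm. Origin: centre of the underside, at bench height, z up. The module's x goes along the socket's x, either way round. Two steel spring catches in the middle of the -x and +x walls.
- follower (a joint): Spring plate in the socket, m pushed down from 0 (raised, face 34 mm above the bench; the module put in rests on it, its top 86 mm up). At 0.022 the foot is under the catches (module top 64 mm up): push 1 to 2 mm further; hard stop at 0.0245. Spring 2.2 N at 0, then 0.25 N per mm; the catches add 2 to 4 N on the way..
- catch_front (a joint): Catch in the socket's -x wall, m pushed outward against a light spring: 0 in, also when latched; 0.003 to 0.0065 while the foot passes its sloping nose. The nose reaches 5 mm into the pocket, its flat underside 18 mm above the bench; its tab sticks out to 45 mm (51 when pushed) from the socket's centre, below 30 mm height.
- catch_back (a joint): Catch in the socket's +x wall, likewise. (A module pressed on its top off centre can tilt; held by the upper 14 mm of its heat sink while pushed it stays straight, and the fingertips stay clear of the pocket, 1 mm or more above the mouth, when it latches.)
- supply: Fixed bench supply, grey box 170 x 180 x 65 mm (x, y, z), origin centre of the underside, z up. The knob axis is upright, 20 mm from the centre towards -x. On the top also: two binding posts 22 mm high at (65, 50) and (65, -10) mm, a display slab 6 mm high at (62, -52) mm and a toggle switch 18 mm high at (-70, 70) mm.
- knob (a joint): Angle of the knob, rad, 0 to 5.2, growing clockwise seen from above; at 0 the pointer points along the supply's -x. Friction about 0.04 N m, it stays where it is left.
- knob_grip (a point): On the knob's axis at gripping height, 99 mm above the bench; its -x axis is the pointer's direction. Black knob: disc of 52 mm diameter, underside 69, top 77 mm above the bench, and on it an upright grip bar 48 mm long (x), 14 mm thick (y), top 107 mm above the bench, with a white line on the pointer half.
- pointer_tip (a point): Tip of the knob's pointer, 35 mm from the knob axis, 8 mm above the supply's top.
- marker: Small dark steel marker clip fixed on the dial scale on the supply's top, immovable. Origin on the knob axis at the supply's top; the clip (10 x 7 x 10 mm, with a 3 mm wide nose towards the axis) stands 40 to 57 mm from the axis in the direction of this body's -x. The knob is at the mark when its pointer points along this -x.
- marker_tip (a point): Inner end of the marker's nose, 40 mm from the knob axis, 4 mm above the supply's top.
- small_module: Bystander: a smaller finned module, 34 x 26 mm, 25 mm high, loose. Origin centre of underside.
- relay: Bystander: a relay with a black foot 50 x 38 mm and a smooth grey cap 30 x 36 mm, without fins, 40 mm high, loose. Origin centre of underside.
- spool: Bystander: spool of solder, 60 mm diameter, 60 mm high, loose. Origin centre of underside.
- flux: Bystander: flux bottle, 32 mm diameter, 65 mm high, loose. Origin centre of underside.
- tin: Bystander: steel tin, 38 mm diameter, 40 mm high, loose. Origin centre of underside.
- pen: Bystander: marker pen lying along its x, 122 mm long, 16 mm high, loose. Origin near its middle, on the bench.
- tweezers: Bystander: steel tweezers lying along x, 115 mm long, 5 mm high, loose. Origin at the middle, on the bench.
Not all that is in view belongs to the job. Leave any purple look-alike of the module alone.

How it is judged:
On the way, in this order (a step that is already met when the one before it is completed fails the run):
1. the module is pushed down in the socket, both catches are over its foot, and nothing holds it but them (z of module in the frame of socket between 0.004 and 0.0145 m and angle between module's own z axis and vertical below 0.08 rad and horizontal distance between module and socket below 0.005 m and value of joint follower above 0.0195 m and value of joint each of catch_front, catch_back below 0.003 m and contact force between the fingers and module below 0.1 N), for 0.3 s.
2. the knob's pointer stands at the marker (4.2 mm at the tip, 7 degrees) (y of pointer_tip in the frame of marker between -0.0042 and 0.0042 m and x of pointer_tip in the frame of marker below -0.02 m), for 0.2 s.
At the end, for the whole second after the job is handed in: Module latched in the socket: underside below 14.5 mm, within 5 mm of the centre, upright within 0.08 rad, follower down over 19.5 mm, both catches less than 3 mm out; the pointer within 4.2 mm sideways of the marker line (7 degrees) on the marker's side; all at rest and released (all of step 1 and all of step 2 and velocity of joint knob between -0.05 and 0.05 rad/s and linear speed of module below 0.02 m/s); the robot touches nothing.
It fails at once if a bystander is moved by more than 25 mm or knocked over (distance of any of small_module, relay, spool, flux, tin, pen, tweezers from where it was at the start of the episode above 0.025 m or angle between any of small_module, relay, spool, flux, tin, pen, tweezers's own z axis and vertical above 0.5 rad).
It also fails if it takes over 64 s, if anything falls off the work surface, if the arm or the gripper's body presses on something with over 40 N, if the wrist force passes 120 N, or if a joint passes its speed limit or range.

ROBOT

A 7-joint arm with a two-finger parallel gripper is mounted at the origin on the work surface. World frame = base frame: x ahead of the robot, y to its left, z up, the work surface at z = 0. Lengths are in m, angles in rad, forces in N, time in s.
With the tool pointing down it reaches from about 0.375 to 0.925 m from the base axis. Payload 3.1 kg.
Tool frame: the origin (TCP) lies between the finger pads; the fingertips stand 25 mm ahead of it and the grasp point (between the pads) lies 6 mm ahead of it; z points along the fingers, y is the line along which they close (so a half turn about z gives the same grasp; the last joint's range is limited). The gripper opens to 85 mm and grips with 20 to 120 N. Pads are 22 mm wide; open, the fingers measure 114 mm over their backs; the gripper's body (76 mm by 85 mm) begins 54 mm behind the grasp point. The pads swing forward as they close: fully open they stand 13 mm farther back than shut.
Start: joints at [-1.269, 0.383, 0.044, 1.598, -0.018, 1.161, -0.05], TCP at [0.253, 0.599, 0.256] pointing down, gripper open.
Joint ranges: [-2.61, 2.61], [-0.41, 2.15], [-1.48, 1.57], [0, 2.5], [-1.57, 4.71], [0.05, 1.97], [-2.85, 2.85]. Speed limits (rad/s): [2.79, 2.79, 3.14, 3.14, 3.14, 3.14, 3.14].

INTERFACE

Orientations are given as a rotation vector (axis times angle).
In Python, from cell import * gives the robot as it stands. The module is installed in compiled form; this text tells all that it offers.
- The arm moves only by the tool send_rows, never from a script. Its argument "increments" is a list that holds one entry, the list of rows, each a list of 5 numbers: the finger opening in mm, from 0 to 85.4, then the shift along the tool's x, y, z in mm, then the turn about the tool's z in rad. A call has 1 to 8 rows; each row is the pose to reach, as a shift and turn from the pose commanded when the call began, along the tool's axes at that moment; what a row does not reach only later rows make up. A row lasts 1/12 s, in which the tool goes at most 41.7 mm and 7.16 degrees, less where a joint would pass 70% of its speed; a pose out of reach is approached as far as the arm can. A call with a gripper value outside its range is refused whole. The fingers move at their own pace and stop on an object; "newtons" is the grip in N (left out, the last holds). Time passes only in rows, so rows that repeat a pose let the fingers close. It gives the time, the measured TCP pose, the force, the opening and the grip force at its end, in the units of the state.
- sense(): the state, without advancing time (a new reading comes with each control period).
- grab_frame(name): name is "scene" or "top"; returns the picture (400x640x3 uint8, red, green, blue); there is no depth.
- get_calibration(name): a dict with "vfov" (degrees; the focal length in pixels is half the picture's height over the tangent of half this angle, whatever the lens; pixels are square), "cx", "cy" (the principal point, pixels), "dist_coeffs" ([k1, k2, p1, p2, k3] as OpenCV has them; the pictures are not rectified), "rvec" (rotation vector, rad) and "tvec" (3), from world to camera coordinates, as OpenCV has them. Camera axes: x right, y down, z forward; pixel columns grow to the right and rows downward; lengths in m; the calibration is good to about 2 mm. A picture is of the moment at which its call begins. get_calibration takes no time and is no camera call.
- close_job(): hands the job in; it is judged then, once.
Trained networks look in the newest picture that a camera, given by its name, has taken for a name from the list of things; names that differ only in an ending like _2 or _b are one class to them, and where a whole thing is asked for, a point or a joint stands for the part that bears it (a point fixed in the world has none). Each returns a list of dicts, best first, with "score" (0 to 1); they miss things now and then, are a little off and sometimes report something else, mostly with a low value. They report only what shows in the picture. A call takes as long as a camera call. They do not tell look-alikes from the thing itself.
- search_frame(query, camera): "position" ([column, row] in pixels, amid what is visible of it).
- outline_of(query, camera): "mask" (400x640 bool, what is visible of it) and "position" ([column, row] in pixels, amid what is visible of it).
- mark_of(query, camera): "position" ([column, row] in pixels: a listed point, or the origin of a listed thing).
The state is a dict: "time": time; "joints": joint angles; "qvel": joint speeds; "joint_torque": joint torques, N m; "tcp_pos": TCP position; "tool_rot": TCP orientation; "wrist_force": force on the tool from outside, world axes, zero at the start; "ft_torque": the same for the moment, N m; "gripper_width": finger opening in m; "grasp_force": force on a finger pad.
Only numpy, scipy, OpenCV 4.12 (cv2) and the standard library are available. Lean on these libraries where they do the work, as an engineer would, in place of code of your own. Each camera call takes 0.05 s, during which the arm holds its last target. There are 200 camera calls.

## Working session

There is one attempt and no reset: what is moved stays moved. The work goes in short steps, Python scripts to look and compute and a tool call to move; the robot and the scene stay as the last step left them, time stands still between calls to the robot, and variables do not carry over. Pictures are saved under pics/ and viewed, at most 10 in all, crops included, and the job is handed in when it is done.

Besides the shell and the picture viewer there is one more tool, called as a command line: name --argument value ..., lists and objects as JSON in quotes. send_rows: Moves the arm, as the interface text tells. Its arguments: {"type":"object","properties":{"increments":{"type":"array"},"newtons":{"type":"number"}},"required":["increments"]}

```bash
mkdir -p pics; cat > h.py <<'E'
from cell import *
import numpy as np, cv2
def K(n):
    c=get_calibration(n); f=200/np.tan(np.radians(c["vfov"])/2)
    return np.array([[f,0,c["cx"]],[0,f,c["cy"]],[0,0,1.]]),np.array(c["dist_coeffs"],float),np.array(c["rvec"],float),np.array(c["tvec"],float)
def world(n,px,z):
    k,d,r,t=K(n); u=cv2.undistortPoints(np.array([[px]],float),k,d)[0,0]
    R=cv2.Rodrigues(r)[0]; ray=R.T@np.array([u[0],u[1],1]); o=-R.T@t
    return o+ray*(z-o[2])/ray[2]
def proj(n,P):
    k,d,r,t=K(n); return cv2.projectPoints(np.array(P,float).reshape(-1,1,3),r,t,k,d)[0][:,0]
def save(n,f,img=None):
    img=grab_frame(n) if img is None else img
    cv2.imwrite("pics/"+f,img[:,:,::-1]); return img
E
python3 - <<'E'
from h import *
a=save("scene","s0.png"); b=save("top","t0.png")
for n in("scene","top"):
    k,d,r,t=K(n);print(n,k[0,0],-cv2.Rodrigues(r)[0].T@t)
hs=dict(module=0,socket=0,knob_grip=.099,pointer_tip=.073,marker_tip=.069,marker=.065,supply=0,small_module=0,relay=0,spool=0,flux=0,tin=0,pen=0,tweezers=0)
for q,z in hs.items():
    for c in ("top","scene") if q in("module","socket","knob_grip","pointer_tip","marker_tip") else("top",):
        for m in mark_of(q,c)[:3]: print(q,c,round(m["score"],2),np.round(m["position"],1),np.round(world(c,m["position"],z),3))
print(sense()["time"])
E
```

```text
scene 483.8257761492315 [ 1.02290336 -0.53911185  0.74704366]
top 366.95239069133646 [0.48159783 0.00862379 0.90155926]
module top 0.92 [371.2 272.2] [ 0.326 -0.113  0.   ]
module top 0.8 [419.3 217.1] [ 0.464 -0.226  0.   ]
module top 0.54 [388.1 229.8] [ 0.431 -0.151  0.   ]
module scene 0.95 [253.4 244.9] [ 0.422 -0.138  0.   ]
module scene 0.84 [232.6 283.8] [ 0.473 -0.234  0.   ]
module scene 0.81 [239.1 217.6] [ 0.333 -0.107  0.   ]
socket top 0.86 [225.3 154.9] [0.603 0.255 0.   ]
socket top 0.3 [302.2 227.1] [0.431 0.059 0.   ]
socket scene 0.7 [435.5 194.5] [0.605 0.268 0.   ]
knob_grip top 0.92 [451.9 154. ] [ 0.606 -0.268  0.099]
knob_grip scene 0.58 [255.2 299.8] [ 0.6   -0.269  0.099]
knob_grip scene 0.28 [371.9 250.8] [ 0.667 -0.051  0.099]
pointer_tip top 0.69 [451.6 155.1] [ 0.607 -0.276  0.073]
pointer_tip top 0.58 [443.6 171.3] [ 0.57  -0.259  0.073]
pointer_tip top 0.24 [430.1 149.5] [ 0.618 -0.228  0.073]
pointer_tip scene 0.75 [250.8 298.1] [ 0.574 -0.261  0.073]
pointer_tip scene 0.72 [255.7 243.9] [ 0.481 -0.173  0.073]
marker_tip top 0.5 [430.2 149.4] [ 0.619 
[... 235 characters left out ...]
y top 0.17 [226.6 159. ] [0.593 0.252 0.   ]
small_module top 0.74 [269.1 228.9] [0.424 0.14  0.   ]
relay top 0.56 [323.9 156.7] [0.606 0.011 0.   ]
relay top 0.46 [334.1 125.6] [ 0.683 -0.012  0.   ]
spool top 0.61 [338.5 124.7] [ 0.686 -0.022  0.   ]
spool top 0.47 [384.1 232.4] [ 0.424 -0.142  0.   ]
flux top 0.56 [450.3 155.9] [ 0.616 -0.298  0.   ]
flux top 0.55 [347.7 231.3] [ 0.424 -0.053  0.   ]
tin top 0.73 [302.6 228.9] [0.426 0.058 0.   ]
tin top 0.5 [452.7 154.5] [ 0.62  -0.304  0.   ]
tin top 0.35 [286.3 149.8] [0.62  0.104 0.   ]
pen top 0.54 [265.8 228.8] [0.424 0.149 0.   ]
pen top 0.52 [325.6 194.7] [0.512 0.004 0.   ]
tweezers top 0.7 [288.4 150.4] [0.619 0.099 0.   ]
1.05
```

View pics/t0.png

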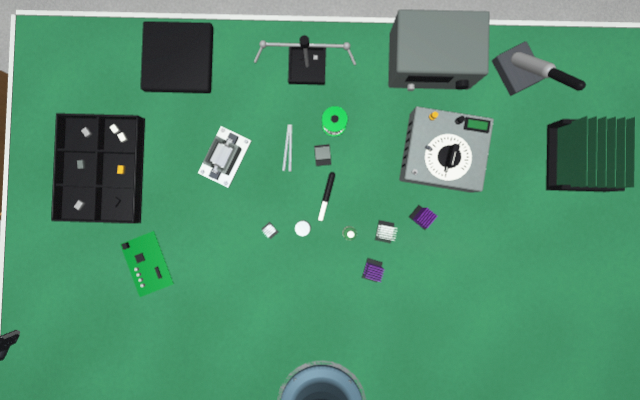

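View pics/s0.png

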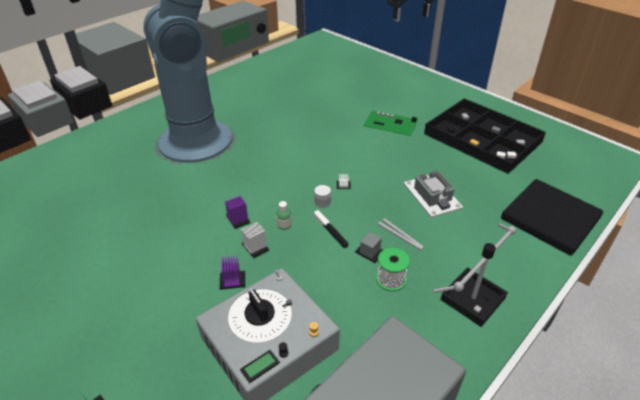

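The top view shows these candidates for the module: silver finned (386,232), purple finned (424,217) and (373,271), the small silver module (269,230) and the finless relay (322,155). I choose (386,232), and I'm checking it in a close crop together with the socket and dial.

```bash
python3 - <<'E'
from h import *
a=cv2.imread("pics/t0.png");b=cv2.imread("pics/s0.png")
c=lambda im,x,y,w,s:cv2.resize(im[y-w:y+w,x-w:x+w],(s,s),interpolation=cv2.INTER_CUBIC)
top=np.hstack([c(a,386,232,15,300),c(a,224,156,32,300)])
bot=np.hstack([c(a,448,157,30,300),c(b,254,240,20,300)])
cv2.imwrite("pics/c0.png",np.vstack([top,bot]))
g=grab_frame("top")
for q in("module","socket","supply","knob"):
    for m in outline_of(q,"top"):
        M=m["mask"].astype(np.uint8)
        if M.sum()<20: continue
        r=cv2.minAreaRect(cv2.findNonZero(M)); print(q,round(m["score"],2),np.round(m["position"]),M.sum(),np.round(r[0],1),np.round(r[1],1),round(r[2],1))
E
```

```text
module 0.72 [372. 274.] 372 [373.  270.5] [19.3 21.2] 18.4
module 0.71 [420. 218.] 402 [422.3 217.1] [23.1 19.4] 38.7
module 0.53 [386. 231.] 398 [385.2 231.3] [19.6 21.8] 5.7
module 0.2 [349. 232.] 179 [349. 233.] [14. 14.] 90.0
socket 0.71 [225. 158.] 1788 [223.7 157.1] [34.4 52.3] 26.6
supply 0.97 [447. 151.] 6363 [445.9 149.8] [85.  76.5] 8.9
knob 0.77 [452. 155.] 465 [449.3 156.3] [22.4 25.3] 60.9
```

View pics/c0.png

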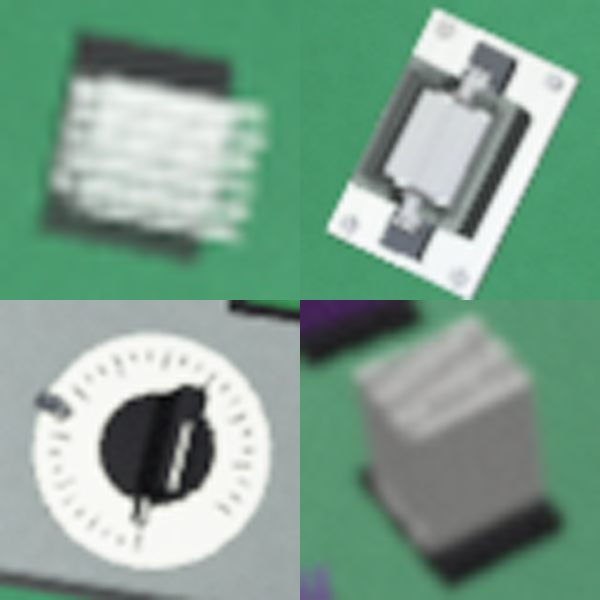

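The crops confirm the module: it is silver with deep fins and a black foot, its foot running along image-vertical with a yaw of about -10°. The socket's long axis has a yaw of about -26°. The pointer points down and slightly left in the image, and the marker is at the left (about 402-403,147). Next I fit the poses from the corner pixels.

```bash
python3 - <<'E'
from h import *
from scipy.optimize import least_squares
def px(X,Y,x,y,w,ox,oy):
    s=300/(2*w); return [x-w+(X-ox+.5)/s-.5, y-w+(Y-oy+.5)/s-.5]
def fit(name,obs,x0):
    # obs: (cam,pixel,local)
    def res(p,v=None):
        c,s=np.cos(p[2]),np.sin(p[2]); o=[]
        for cam,q,l in obs:
            P=[p[0]+c*l[0]-s*l[1],p[1]+s*l[0]+c*l[1],l[2]]; o+=list(proj(cam,P)[0]-q)
        return np.array(o)
    r=least_squares(res,x0,x_scale=[.01,.01,.1]); print(name,np.round(r.x,4),"deg",round(np.degrees(r.x[2]),1),"res",np.round(r.fun,1)); return r.x
m=lambda X,Y:px(X,Y,386,232,15,0,0)
b=lambda X,Y:px(X,Y,254,240,20,300,300)
fit("module",[("top",m(80,35),(.025,.019,.006)),("top",m(230,62),(.025,-.019,.006)),("top",m(45,230),(-.025,.019,.006)),("top",m(198,262),(-.025,-.019,.006)),
 ("scene",b(358,375),(-.015,-.019,.052)),("scene",b(475,318),(-.015,.019,.052)),("scene",b(532,378),(.015,.019,.052)),("scene",b(415,438),(.015,-.019,.052))],[.42,-.14,-.17])
s=lambda X,Y:px(X,Y,224,156,32,300,0)
fit("socket",[("top",s(435,8),(.065,.042,.006)),("top",s(580,80),(.065,-.042,.006)),("top",s(470,300),(-.065,-.042,.006)),("top",s(328,230),(-.065,.042,.006))],[.6,.255,-.45])
d=lambda X,Y:px(X,Y,448,157,30,0,300)
for n,p,z in(("dial",d(152,452),.065),("disc",d(157,447),.077),("tip",d(140,513),.073),("marker",d(52,405),.070),("bartop end",d(190,392),.107),("line",d(188,420),.107),("line",d(176,490),.107)): print(n,np.round(world("top",p,z),4))
st=sense(); R=cv2.Rodrigues(np.array(st["tool_rot"]))[0]; print(st["tcp_pos"],np.round(R,3),st["joints"],st["gripper_width"])
E
```

```text
module [ 0.4286 -0.1402 -0.1453] deg -8.3 res [-0.5 -0.9 -0.  -0.8 -0.5 -0.1 -0.4 -0.5 -0.8 -0.1 -0.4 -0.4 -0.3 -0.3
 -0.8 -0.1]
socket [ 0.5981  0.2559 -0.4243] deg -24.3 res [ 0.4  0.1 -0.1 -0.4 -0.   0.2 -0.2  0.1]
dial [ 0.6038 -0.2708  0.065 ]
disc [ 0.6044 -0.2689  0.077 ]
tip [ 0.575  -0.2634  0.073 ]
marker [ 0.6232 -0.2237  0.07  ]
bartop end [ 0.6241 -0.2724  0.107 ]
line [ 0.612  -0.2718  0.107 ]
line [ 0.5816 -0.2674  0.107 ]
[0.25298506 0.59872868 0.25623332] [[-0.921  0.389 -0.   ]
 [ 0.389  0.921 -0.   ]
 [ 0.    -0.    -1.   ]] [-1.26877953  0.38293582  0.04389813  1.59792725 -0.01790292  1.16121596
 -0.0499092 ] 0.0850356908684093
```

```bash
cat >> h.py <<'E'
def plan(x,y,z,yaw,half=True):
    "yaw: world angle (deg) of tool y; prints shift mm along tool axes and turn"
    s=sense(); R=cv2.Rodrigues(np.array(s["tool_rot"],float))[0]
    d=1000*R.T@(np.array([x,y,z])-s["tcp_pos"]); now=np.degrees(np.arctan2(R[1,1],R[0,1]))
    t=-np.radians((yaw-now+180)%360-180)
    print("shift",np.round(d,1),"turn",round(t,3),"| yaw",round(now,1),"pos",np.round(s["tcp_pos"],4),"tilt",np.round(R[:,2],3),"q",np.round(s["joints"],2),"t",round(s["time"],2),"w",round(s["gripper_width"],4),"g",s["grasp_force"],"F",np.round(s["wrist_force"],1))
E
python3 -c "
from h import *
plan(.4286,-.1402,.2,-8.3)"
```

```text
shift [-449.4 -612.3   56.3] turn 1.316 | yaw 67.1 pos [0.253  0.5987 0.2562] tilt [-0. -0. -1.] q [-1.27  0.38  0.04  1.6  -0.02  1.16 -0.05] t 1.3 w 0.085 g 0.0 F [ 0.4 -0.3  0.7]
```

send_rows --increments '[[[60, -449, -612, 40, 1.316], [60, -449, -612, 40, 1.316], [60, -449, -612, 40, 1.316], [60, -449, -612, 40, 1.316], [60, -449, -612, 40, 1.316], [60, -449, -612, 40, 1.316], [60, -449, -612, 40, 1.316], [60, -449, -612, 40, 1.316]]]' --newtons 40

```text
time: 1.97
tcp_pos: [0.3301, 0.273, 0.2388]
tool_rot: [-2.03, -2.397, -0.001]
wrist_force: [1.2, 0.4, 0.6]
gripper_width: 0.0602
grasp_force: 0.0
```

```bash
python3 -c "
from h import *
plan(.4286,-.1402,.2,-8.3)"
```

```text
shift [-423.8   29.2   38.5] turn 0.31 | yaw 9.5 pos [0.3301 0.273  0.2388] tilt [ 0.     0.001 -1.   ] q [-1.08 -0.04  0.29  2.13  0.01  1.05 -0.63] t 1.97 w 0.0602 g 0.0 F [1.2 0.4 0.6]
```

send_rows --increments '[[[60, -424, 29, 38, 0.31], [60, -424, 29, 38, 0.31], [60, -424, 29, 38, 0.31], [60, -424, 29, 38, 0.31], [60, -424, 29, 38, 0.31], [60, -424, 29, 38, 0.31], [60, -424, 29, 38, 0.31], [60, -424, 29, 38, 0.31]]]'

```text
time: 2.63
tcp_pos: [0.4088, -0.0496, 0.2094]
tool_rot: [2.37, 2.062, 0.004]
wrist_force: [1.2, 1.2, -0.5]
gripper_width: 0.0601
grasp_force: 0.0
```

```bash
python3 -c "
from h import *
plan(.4286,-.1402,.15,-8.3)"
```

```text
shift [-87.1  32.1  59.3] turn 0.006 | yaw -8.0 pos [ 0.4088 -0.0496  0.2094] tilt [ 0.002  0.002 -1.   ] q [-0.74 -0.07  0.75  2.22  0.06  0.98 -0.16] t 2.63 w 0.0601 g 0.0 F [ 1.2  1.2 -0.5]
```

send_rows --increments '[[[60, -87, 32, 59, 0.0], [60, -87, 32, 59, 0.0], [60, -87, 32, 59, 0.0], [60, -87, 32, 59, 0.0], [60, -87, 32, 59, 0.0]]]'

```text
time: 3.05
tcp_pos: [0.4274, -0.1398, 0.1494]
tool_rot: [-2.374, -2.057, 0.005]
wrist_force: [0.2, 0.6, -0.1]
gripper_width: 0.0599
grasp_force: 0.0
```

```bash
python3 - <<'E'
from h import *
a=grab_frame("scene");b=grab_frame("top")
plan(.4286,-.1402,.0635,-8.3)
c=lambda im,x,y,w,s:cv2.resize(im[y-w:y+w,x-w:x+w],(s,s),interpolation=cv2.INTER_CUBIC)
save("","a1.png",np.hstack([c(a,254,235,45,400),c(b,386,235,40,400)]))
E
```

```text
shift [-2.8  0.5 86.8] turn 0.007 | yaw -7.9 pos [ 0.4285 -0.1374  0.1503] tilt [ 0.     0.001 -1.   ] q [-0.58  0.19  0.87  2.19 -0.19  0.84  0.27] t 3.15 w 0.0603 g 0.0 F [ 0.  -0.3 -0.3]
```

View pics/a1.png

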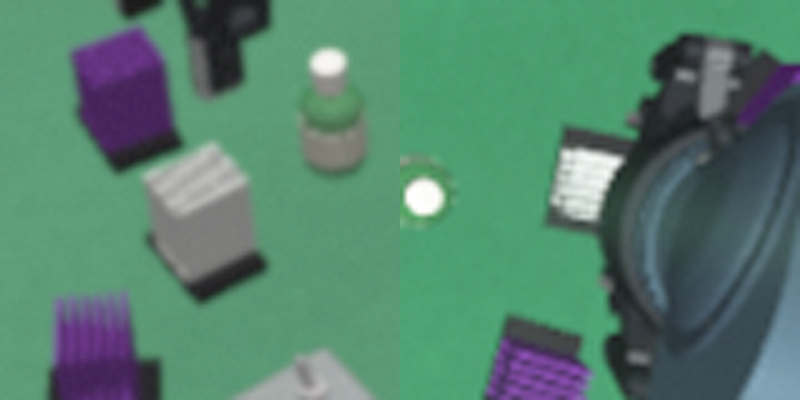

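send_rows --increments '[[[60, -2, 0, 40, 0.0], [60, -2, 0, 80, 0.0], [60, -2, 0, 87, 0.0], [60, -2, 0, 87, 0.0]]]'

```text
time: 3.48
tcp_pos: [0.4258, -0.1382, 0.0615]
tool_rot: [-2.364, -2.061, 0.006]
wrist_force: [0.8, 0.6, 1.1]
gripper_width: 0.0601
grasp_force: 0.0
```

```bash
python3 - <<'E'
from h import *
a=grab_frame("scene")
plan(.4286,-.1402,.0635,-8.3)
c=lambda im,x,y,w,s:cv2.resize(im[y-w:y+w,x-w:x+w],(s,s),interpolation=cv2.INTER_CUBIC)
save("","a2.png",c(a,254,235,30,400))
E
```

```text
shift [-1.   1.1 -0.2] turn 0.008 | yaw -7.9 pos [ 0.4276 -0.139   0.0633] tilt [-0.002  0.001 -1.   ] q [-0.44  0.39  0.75  2.23 -0.43  0.67  0.48] t 3.53 w 0.0598 g 0.0 F [-0.3 -0.9 -0.2]
```

View pics/a2.png

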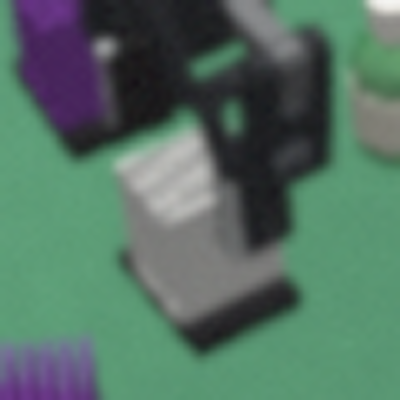

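Finger pads straddle the heat sink, one visible at crop (250,220) beside the +x face. Closing with 40 N.

send_rows --increments '[[[26, -1, 1, 0, 0], [26, -1, 1, 0, 0], [26, -1, 1, 0, 0], [26, -1, 1, 0, 0], [26, -1, 1, 0, 0], [26, -1, 1, 0, 0]]]' --newtons 50

```text
time: 4.03
tcp_pos: [0.4311, -0.1416, 0.0655]
tool_rot: [2.368, 2.06, 0.007]
wrist_force: [-1.3, -0.0, 7.1]
gripper_width: 0.0285
grasp_force: 50.3
```

```bash
python3 - <<'E'
from h import *
grab_frame("scene")
plan(.4286,-.1402,.0635,-8.3)
E
```

```text
shift [ 1.  -2.7  2. ] turn 0.006 | yaw -8.0 pos [ 0.4312 -0.1416  0.0656] tilt [ 0.005  0.001 -1.   ] q [-0.44  0.39  0.75  2.22 -0.44  0.67  0.48] t 4.08 w 0.0283 g 50.267547369003296 F [-1.1  0.3  6.9]
```

send_rows --increments '[[[26, 0, 0, -20, 0], [26, 0, 0, -50, 0], [26, 0, 0, -90, 0], [26, 0, 0, -115, 0], [26, 0, 0, -115, 0]]]'

```text
time: 4.5
tcp_pos: [0.4334, -0.1428, 0.184]
tool_rot: [2.366, 2.056, 0.018]
wrist_force: [1.4, -0.1, -0.3]
gripper_width: 0.0287
grasp_force: 50.2
```

```bash
python3 - <<'E'
from h import *
a=grab_frame("scene")
plan(.5981,.2559,.18,-24.3)
p=proj("scene",sense()["tcp_pos"])[0].astype(int);print(p)
c=lambda im,x,y,w,s:cv2.resize(im[max(y-w,0):y+w,x-w:x+w],(s,s),interpolation=cv2.INTER_CUBIC)
save("","a3.png",c(a,p[0],p[1]+15,40,400))
E
```

```text
shift [416.8 109.5   4.4] turn 0.285 | yaw -8.0 pos [ 0.4319 -0.1417  0.1817] tilt [ 0.01   0.003 -1.   ] q [-0.65  0.12  0.94  2.16 -0.13  0.9   0.23] t 4.55 w 0.0285 g 50.16027867794037 F [ 0.2  0.6 -1.3]
[245 181]
```

View pics/a3.png

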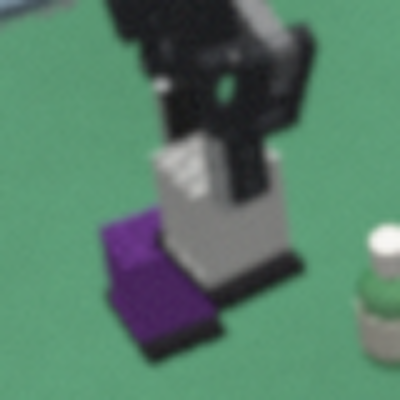

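Module is in the grip, upright and centred (crop 220,220). Moving it to the socket.

send_rows --increments '[[[26, 417, 110, 4, 0.285], [26, 417, 110, 4, 0.285], [26, 417, 110, 4, 0.285], [26, 417, 110, 4, 0.285], [26, 417, 110, 4, 0.285], [26, 417, 110, 4, 0.285], [26, 417, 110, 4, 0.285], [26, 417, 110, 4, 0.285]]]'

```text
time: 5.22
tcp_pos: [0.5546, 0.1622, 0.1737]
tool_rot: [-2.638, -1.704, 0.003]
wrist_force: [1.2, -1.3, -1.2]
gripper_width: 0.0287
grasp_force: 50.1
```

```bash
python3 - <<'E'
from h import *
plan(.5981,.2559,.18,-24.3)
E
```

```text
shift [103.3   1.1  -6.5] turn 0.0 | yaw -24.3 pos [0.5546 0.1622 0.1737] tilt [-0.002 -0.    -1.   ] q [-0.97  0.42  0.75  1.88 -0.34  0.98 -0.49] t 5.22 w 0.0287 g 50.11154651641846 F [ 1.2 -1.3 -1.2]
```

send_rows --increments '[[[26, 40, 0, -4, 0], [26, 75, 1, -4, 0], [26, 99, 1, -4, 0], [26, 99, 1, -4, 0], [26, 99, 1, -4, 0], [26, 99, 1, -4, 0]]]'

```text
time: 5.72
tcp_pos: [0.5959, 0.2486, 0.1776]
tool_rot: [2.639, 1.703, -0.005]
wrist_force: [-0.2, -1.0, 0.2]
gripper_width: 0.0285
grasp_force: 50.1
```

```bash
python3 - <<'E'
from h import *
a=grab_frame("scene");b=grab_frame("top")
plan(.5981,.2559,.12,-24.3)
s=sense()["tcp_pos"];p=proj("scene",[s[0],s[1],.09])[0].astype(int);q=proj("top",[s[0],s[1],.09])[0].astype(int);print(p,q)
c=lambda im,x,y,w,s:cv2.resize(im[max(y-w,0):y+w,x-w:x+w],(s,s),interpolation=cv2.INTER_CUBIC)
save("","a4.png",np.hstack([c(a,p[0],p[1],40,400),c(b,q[0],q[1],40,400)]))
print(mark_of("socket","scene")[:1],[world("scene",m["position"],0) for m in mark_of("socket","scene")[:1]])
print([(m["score"],world("scene",m["position"],s[2]-.0655)) for m in mark_of("module","scene")])
E
```

```text
shift [ 8.5 -1.9 58.4] turn -0.003 | yaw -24.5 pos [0.5964 0.2474 0.1784] tilt [-0.002 -0.001 -1.   ] q [-0.99  0.54  0.71  1.7  -0.39  1.05 -0.58] t 5.82 w 0.0285 g 50.07726967334747 F [-0.3 -0.7 -1.7]
[433 166] [217 152]
[{'position': [433.1, 195.9], 'score': 0.67}] [array([0.60379126, 0.25953627, 0.        ])]
[(0.8, array([0.59728658, 0.25060493, 0.11288019])), (0.68, array([ 0.54837041, -0.27784903,  0.11288019])), (0.67, array([ 0.43814868, -0.16826819,  0.11288019]))]
```

View pics/a4.png

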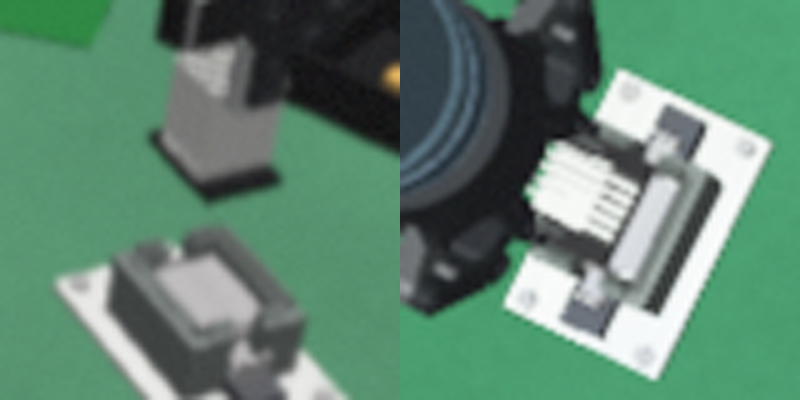

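The module hangs above and slightly short of the pocket, parallel with it (scene crop: foot corner 212,200, pocket 115-303 by 228-370). Fitting both from the same pictures.

```bash
python3 - <<'E'
from h import *
from scipy.optimize import least_squares
S=lambda X,Y:("scene",[393+(X+.5)/5-.5,126+(Y+.5)/5-.5])
T=lambda X,Y:("top",[177+(X-400+.5)/5-.5,112+(Y+.5)/5-.5])
def fit(name,obs,x0):
    def res(p):
        c,s=np.cos(p[2]),np.sin(p[2])
        return np.concatenate([proj(o[0],[p[0]+c*l[0]-s*l[1],p[1]+s*l[0]+c*l[1],l[2]])[0]-o[1] for o,l in obs])
    r=least_squares(res,x0,x_scale=[.01,.01,.1]); print(name,np.round(r.x,4),round(np.degrees(r.x[2]),1),np.round(r.fun,1))
mouth=[(S(215,228),(-.0365,.0305,.047)),(S(113,255),(-.0365,-.0305,.047)),(S(303,310),(.0365,.0305,.047)),(S(200,370),(.0365,-.0305,.047))]
plate=[(T(617,68),(.065,.042,.006)),(T(772,147),(.065,-.042,.006)),(T(658,380),(-.065,-.042,.006)),(T(503,305),(-.065,.042,.006))]
x0=[.6,.256,-.43]
fit("mouth scene",mouth,x0);fit("plate top",plate,x0)
z=.1784-.0655
fit("module scene",[(S(152,142),(-.025,-.019,z+.003)),(S(212,200),(.025,-.019,z)),(S(281,182),(.025,.019,z))],[.597,.249,-.43])
E
```

```text
mouth scene [ 0.6068  0.247  -0.3503] -20.1 [-0.  -0.1 -1.2  1.6  1.4  1.4 -0.2 -2.9]
plate top [ 0.598   0.2564 -0.4215] -24.1 [ 0.5  0.3 -0.  -0.8 -0.5  0.2  0.   0.3]
module scene [ 0.5975  0.2501 -0.3667] -21.0 [-0.6 -1.   0.   0.8  0.6  0. ]
```

send_rows --increments '[[[26, 7, -2, 20, 0], [26, 7, -2, 45, 0], [26, 7, -2, 52, 0], [26, 7, -2, 52, 0], [26, 7, -2, 52, 0], [26, 7, -2, 52, 0]]]'

```text
time: 6.47
tcp_pos: [0.5991, 0.2569, 0.1284]
tool_rot: [2.639, 1.703, 0.003]
wrist_force: [-0.4, -0.3, -1.2]
gripper_width: 0.0283
grasp_force: 50.0
```

```bash
python3 - <<'E'
from h import *
a=grab_frame("scene");b=grab_frame("top")
plan(.5975,.2548,.11,-24.2)
c=lambda im,x,y,w,s:cv2.resize(im[max(y-w,0):y+w,x-w:x+w],(s,s),interpolation=cv2.INTER_CUBIC)
save("","a5.png",np.hstack([c(a,433,175,30,400),c(b,222,152,30,400)]))
E
```

```text
shift [-3.  -0.7 18.8] turn -0.002 | yaw -24.3 pos [0.5993 0.2572 0.1288] tilt [ 0.003  0.001 -1.   ] q [-0.97  0.61  0.67  1.72 -0.44  0.97 -0.56] t 6.57 w 0.0283 g 50.0471556186676 F [ 0.4 -0.6 -1. ]
```

View pics/a5.png

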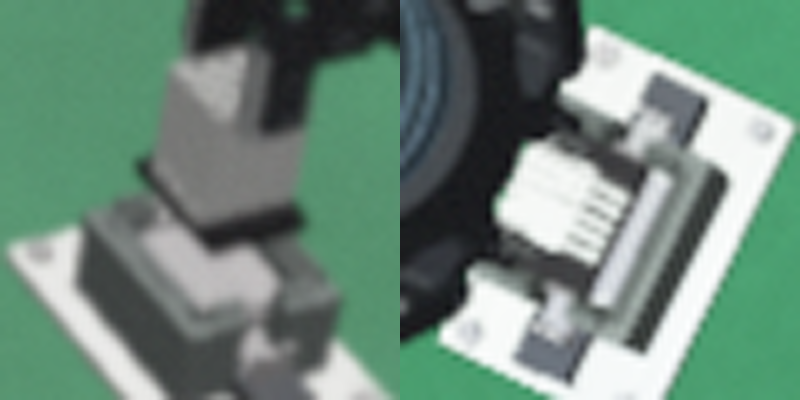

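send_rows --increments '[[[26, -2, -0.5, 6, 0], [26, -2, -0.5, 12, 0], [26, -2, -0.5, 18, 0], [26, -2, -0.5, 24, 0], [26, -2, -0.5, 27, 0], [26, -2, -0.5, 27, 0]]]'

```text
time: 7.07
tcp_pos: [0.5977, 0.2563, 0.0996]
tool_rot: [2.638, 1.704, 0.003]
wrist_force: [2.7, 1.9, -2.3]
gripper_width: 0.0285
grasp_force: 50.1
```

```bash
python3 - <<'E'
from h import *
a=grab_frame("scene");b=grab_frame("top")
plan(.5975,.2548,.0745,-24.2)
c=lambda im,x,y,w,s:cv2.resize(im[max(y-w,0):y+w,x-w:x+w],(s,s),interpolation=cv2.INTER_CUBIC)
save("","a6.png",np.hstack([c(a,433,175,30,400),c(b,222,152,30,400)]))
E
```

```text
shift [-1.4  0.4 25.4] turn -0.001 | yaw -24.3 pos [0.5976 0.2562 0.0999] tilt [ 0.002  0.    -1.   ] q [-0.95  0.64  0.65  1.73 -0.47  0.93 -0.54] t 7.17 w 0.0288 g 49.92801368236542 F [ 3.7  1.3 -3. ]
```

View pics/a6.png

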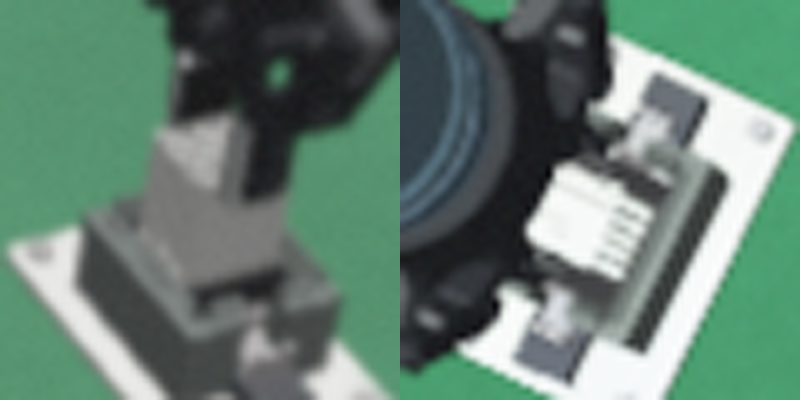

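send_rows --increments '[[[26, 0, 0.8, 4, 0], [26, 0, 0.8, 9, 0], [26, 0, 0.8, 14, 0], [26, 0, 0.8, 19, 0], [26, 0, 0.8, 23, 0], [26, 0, 0.8, 25, 0], [26, 0, 0.8, 25, 0], [26, 0, 0.8, 25, 0]]]' --newtons 80

```text
time: 7.83
tcp_pos: [0.6002, 0.2553, 0.0769]
tool_rot: [2.638, 1.702, 0.009]
wrist_force: [2.1, 0.9, 6.4]
gripper_width: 0.0276
grasp_force: 79.7
```

```bash
python3 - <<'E'
from h import *
a=grab_frame("scene")
plan(.5975,.2548,.0745,-24.2)
E
```

```text
shift [-1.6 -2.3  2.4] turn -0.002 | yaw -24.3 pos [0.6002 0.2553 0.0769] tilt [ 0.006  0.001 -1.   ] q [-0.94  0.67  0.63  1.74 -0.49  0.89 -0.52] t 7.88 w 0.0274 g 79.65599298477173 F [1.2 0.8 6.2]
```

send_rows --increments '[[[26, 0, 0, 1, 0], [26, 0, 0, 2, 0], [26, 0, 0, 3, 0], [26, 0, 0, 3, 0], [26, 0, 0, 3, 0]]]'

```text
time: 8.3
tcp_pos: [0.6004, 0.2554, 0.0752]
tool_rot: [2.639, 1.703, 0.008]
wrist_force: [0.8, -0.3, 12.8]
gripper_width: 0.0279
grasp_force: 80.4
```

```bash
python3 - <<'E'
from h import *
a=grab_frame("scene")
plan(.5975,.2548,.0745,-24.2)
E
```

```text
shift [-1.7 -2.4  0.7] turn -0.002 | yaw -24.3 pos [0.6004 0.2554 0.0752] tilt [ 0.005  0.002 -1.   ] q [-0.94  0.67  0.63  1.74 -0.49  0.89 -0.52] t 8.35 w 0.0277 g 80.36447167396545 F [-0.1  0.2 12.4]
```

send_rows --increments '[[[26, 0, 0, 1, 0], [26, 0, 0, 2, 0], [26, 0, 0, 3, 0], [26, 0, 0, 3, 0]]]'

```text
time: 8.68
tcp_pos: [0.6007, 0.2555, 0.075]
tool_rot: [-2.639, -1.703, -0.008]
wrist_force: [-5.0, -0.9, 24.8]
gripper_width: 0.0277
grasp_force: 81.9
```

```bash
python3 - <<'E'
from h import *
a=grab_frame("scene");b=grab_frame("top")
plan(.5975,.2548,.0745,-24.2)
c=lambda im,x,y,w,s:cv2.resize(im[max(y-w,0):y+w,x-w:x+w],(s,s),interpolation=cv2.INTER_CUBIC)
save("","a7.png",np.hstack([c(a,433,185,30,400),c(b,222,157,30,400)]))
E
```

```text
shift [-1.9 -2.6  0.5] turn -0.002 | yaw -24.3 pos [0.6007 0.2555 0.075 ] tilt [ 0.004  0.003 -1.   ] q [-0.93  0.67  0.63  1.74 -0.49  0.89 -0.52] t 8.78 w 0.0277 g 81.90578699111938 F [-4.6 -1.2 25.3]
```

View pics/a7.png

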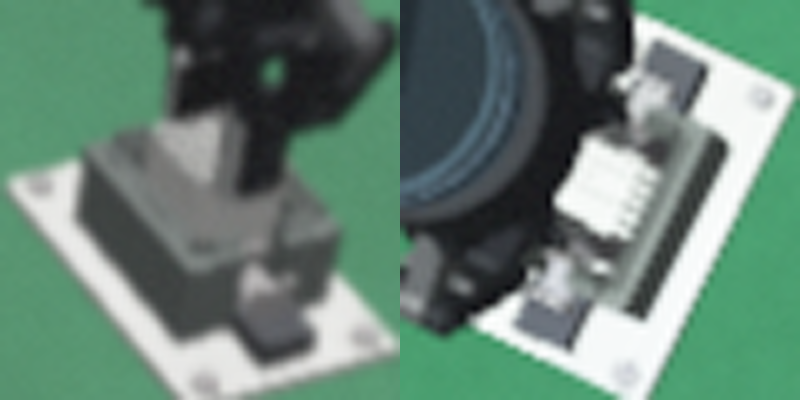

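Force doubled with no further travel, so the module is at the hard stop. I ease off the push, then open.

send_rows --increments '[[[26, 0, 0, -3, 0], [26, 0, 0, -4, 0], [26, 0, 0, -4, 0], [50, 0, 0, -4, 0], [50, 0, 0, -4, 0], [50, 0, 0, -4, 0]]]'

```text
time: 9.28
tcp_pos: [0.5958, 0.2543, 0.0716]
tool_rot: [-2.639, -1.703, 0.007]
wrist_force: [-0.3, 0.9, -1.1]
gripper_width: 0.0501
grasp_force: 0.0
```

send_rows --increments '[[[55, 0, 0, -15, 0], [55, 0, 0, -40, 0], [55, 0, 0, -80, 0], [55, 0, 0, -110, 0], [55, 0, 0, -110, 0]]]'

```text
time: 9.7
tcp_pos: [0.6021, 0.256, 0.1911]
tool_rot: [2.638, 1.702, 0.019]
wrist_force: [1.0, -0.6, 0.6]
gripper_width: 0.0551
grasp_force: 0.0
```

```bash
python3 - <<'E'
from h import *
a=grab_frame("scene");b=grab_frame("top")
plan(.604,-.2695,.16,77)
c=lambda im,x,y,w,s:cv2.resize(im[max(y-w,0):y+w,x-w:x+w],(s,s),interpolation=cv2.INTER_CUBIC)
save("","a8.png",np.hstack([c(a,433,185,30,400),c(b,222,157,30,400)]))
E
```

```text
shift [-476.1  221.1   24.5] turn -1.768 | yaw -24.3 pos [0.5984 0.2554 0.1854] tilt [ 0.003  0.002 -1.   ] q [-1.    0.54  0.71  1.69 -0.39  1.06 -0.59] t 9.8 w 0.055 g 0.0 F [-1.1 -0.2 -0.1]
```

View pics/a8.png

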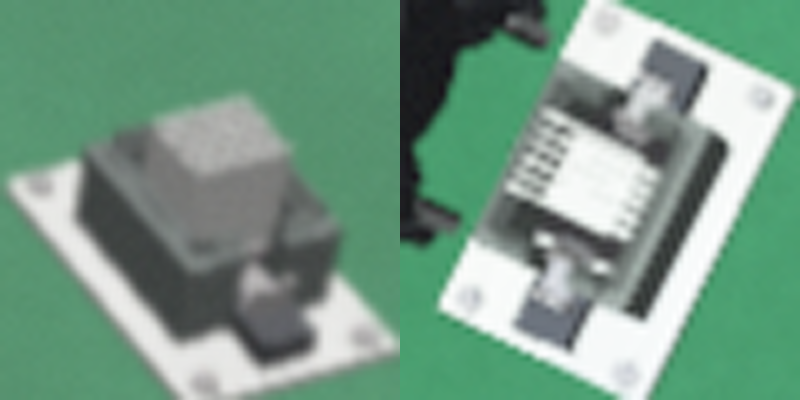

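```bash
python3 - <<'E'
from h import *
from scipy.optimize import least_squares
S=lambda X,Y:("scene",[403+(X+.5)/6.667-.5,155+(Y+.5)/6.667-.5])
T=lambda X,Y:("top",[192+(X-400+.5)/6.667-.5,127+(Y+.5)/6.667-.5])
L=[(-.015,-.019),(-.015,.019),(.015,.019),(.015,-.019)]
obs=[(S(150,125),L[0]),(S(248,95),L[1]),(S(292,150),L[2]),(S(185,172),L[3]),(T(550,108),L[2]),(T(660,172),L[3]),(T(632,240),L[0]),(T(508,190),L[1])]
def res(p):
    c,s=np.cos(p[2]),np.sin(p[2])
    return np.concatenate([proj(o[0],[p[0]+c*l[0]-s*l[1],p[1]+s*l[0]+c*l[1],p[3]])[0]-o[1] for o,l in obs])
r=least_squares(res,[.6,.256,-.42,.065],x_scale=[.01,.01,.1,.01]);print(np.round(r.x,4),np.round(r.fun,1))
E
```

```text
[ 0.6002  0.2524 -0.4431  0.065 ] [-1.5 -0.3 -1.8  0.7 -1.6  0.  -0.2  0.4  0.5 -0.1 -1.4 -2.3 -3.2 -0.8
  0.8 -0.8]
```

send_rows --increments '[[[55, -476, 221, 5, -1.8], [55, -476, 221, 5, -1.8], [55, -476, 221, 5, -1.8], [55, -476, 221, 5, -1.8], [55, -476, 221, 5, -1.8], [55, -476, 221, 5, -1.8], [55, -476, 221, 5, -1.8], [55, -476, 221, 5, -1.8]]]'

```text
time: 10.47
tcp_pos: [0.599, -0.0763, 0.1781]
tool_rot: [-1.502, -2.755, 0.003]
wrist_force: [1.9, -0.0, -0.1]
gripper_width: 0.055
grasp_force: 0.0
```

```bash
python3 - <<'E'
from h import *
plan(.604,-.2695,.16,80)
E
```

```text
shift [-165.1 -100.4   18. ] turn -0.824 | yaw 32.8 pos [ 0.599  -0.0763  0.1781] tilt [-0.004  0.    -1.   ] q [-0.41  0.43  0.58  1.8  -0.27  1.    0.85] t 10.47 w 0.055 g 0.0 F [ 1.9 -0.  -0.1]
```

send_rows --increments '[[[40, -164, -100, 18, -0.824], [40, -164, -100, 18, -0.824], [40, -164, -100, 18, -0.824], [40, -164, -100, 18, -0.824], [40, -164, -100, 18, -0.824], [40, -164, -100, 18, -0.824], [40, -164, -100, 18, -0.824], [40, -164, -100, 18, -0.824]]]'

```text
time: 11.13
tcp_pos: [0.6026, -0.2675, 0.1597]
tool_rot: [-0.284, -3.124, -0.002]
wrist_force: [-0.7, 0.9, -0.3]
gripper_width: 0.0401
grasp_force: 0.0
```

```bash
python3 - <<'E'
from h import *
a=grab_frame("scene");plan(.604,-.2695,.107,80)
for q,z in(("knob_grip",.099),("pointer_tip",.073),("marker_tip",.069)):
    for m in mark_of(q,"scene")[:3]: print(q,round(m["score"],2),np.round(m["position"],1),np.round(world("scene",m["position"],z),4))
x=cv2.resize(a[270:350,200:320],(750,500),interpolation=cv2.INTER_CUBIC); save("","k1.png",x)
E
```

```text
shift [-1.5 -3.  52.9] turn -0.008 | yaw 79.5 pos [ 0.6032 -0.2664  0.1599] tilt [-0.004  0.002 -1.   ] q [ 0.04  0.52  0.42  1.67 -0.24  1.01  1.93] t 11.18 w 0.0403 g 0.0 F [1.2 0.2 1. ]
knob_grip 0.67 [257.4 301.5] [ 0.6048 -0.2684  0.099 ]
pointer_tip 0.68 [252.  296.3] [ 0.5728 -0.257   0.073 ]
marker_tip 0.53 [278.2 305.1] [ 0.6166 -0.236   0.069 ]
```

View pics/k1.png

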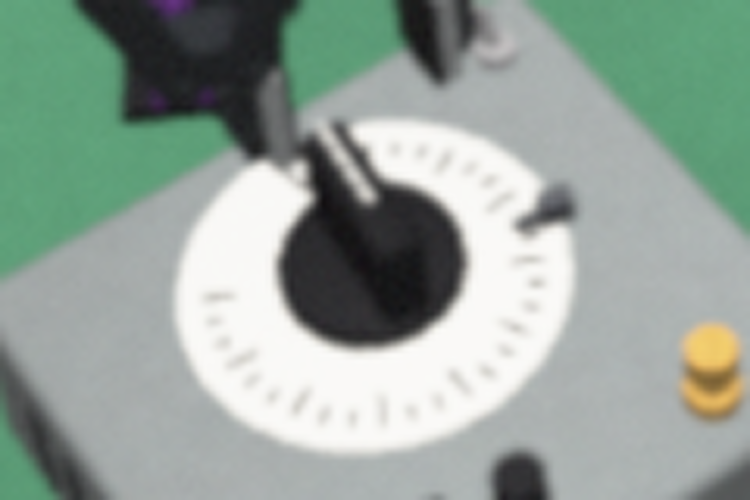

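That view shows the knob between the raised fingers, the pointer at (300,170) and the marker nose tip at (522,225). I have now viewed 12 pictures, two more than the limit of 10, so from here I work from numbers only.

```bash
python3 - <<'E'
from h import *
f=lambda X,Y,z:world("scene",[200+(X+.5)/6.25-.5,270+(Y+.5)/6.25-.5],z)[:2]
P={n:f(*v) for n,v in dict(dial=(375,286,.065),disc=(373,265,.077),nose=(522,225,.069),clip=(565,200,.072),l1=(325,128,.107),l2=(372,200,.107),tip=(300,170,.073)).items()}
ang=lambda v:round(np.degrees(np.arctan2(v[1],v[0])),1)
for n,v in P.items(): print(n,np.round(v,4),round(np.hypot(*(v-P["dial"])),4),ang(v-P["dial"]))
print("line",ang(P["l1"]-P["l2"]))
print("nose-clip",ang(P["clip"]-P["nose"]))
E
```

```text
dial [ 0.6075 -0.2702] 0.0 0.0
disc [ 0.6093 -0.2709] 0.0019 -23.2
nose [ 0.6233 -0.2308] 0.0424 68.0
clip [ 0.6274 -0.2184] 0.0555 69.0
l1 [ 0.5851 -0.2635] 0.0234 163.5
l2 [ 0.612 -0.27 ] 0.0045 2.4
tip [ 0.5682 -0.263 ] 0.04 169.7
line 166.6
nose-clip 72.1
```

send_rows --increments '[[[40, -1, -2, 30, 0], [40, -1, -2, 53, 0], [40, -1, -2, 53, 0], [10, -1, -2, 53, 0], [10, -1, -2, 53, 0], [10, -1, -2, 53, 0], [10, -1, -2, 53, 0], [10, -1, -2, 53, 0]]]' --newtons 30

```text
time: 12.0
tcp_pos: [0.6057, -0.2704, 0.11]
tool_rot: [0.284, 3.127, -0.003]
wrist_force: [-0.3, -3.5, -2.8]
gripper_width: 0.0133
grasp_force: 33.7
```

```bash
python3 - <<'E'
from h import *
plan(.604,-.2695,.105,-22)
E
```

```text
shift [1.9 0.6 5. ] turn 1.774 | yaw 79.6 pos [ 0.6057 -0.2704  0.11  ] tilt [ 0.002 -0.002 -1.   ] q [ 0.05  0.59  0.4   1.69 -0.27  0.92  1.95] t 12.0 w 0.0133 g 33.7059885263443 F [-0.3 -3.5 -2.8]
```

send_rows --increments '[[[10, 0, 0, 1, 0.12], [10, 0, 0, 1, 0.24], [10, 0, 0, 1, 0.36], [10, 0, 0, 1, 0.48], [10, 0, 0, 1, 0.6], [10, 0, 0, 1, 0.72], [10, 0, 0, 1, 0.84], [10, 0, 0, 1, 0.96]]]' --newtons 40

```text
time: 12.67
tcp_pos: [0.6052, -0.2712, 0.11]
tool_rot: [1.704, 2.637, -0.002]
wrist_force: [-2.9, -2.7, 2.5]
gripper_width: 0.013
grasp_force: 41.4
```

```bash
python3 - <<'E'
from h import *
plan(.6055,-.270,.108,-21.5)
E
```

```text
shift [1.  0.7 2. ] turn 0.799 | yaw 24.3 pos [ 0.6052 -0.2712  0.11  ] tilt [ 0.001 -0.003 -1.   ] q [-0.1   0.64  0.62  1.69 -0.44  0.95  1.11] t 12.67 w 0.013 g 41.37858510017395 F [-2.9 -2.7  2.5]
```

send_rows --increments '[[[10, 0, 0, 0, 0.12], [10, 0, 0, 0, 0.24], [10, 0, 0, 0, 0.36], [10, 0, 0, 0, 0.48], [10, 0, 0, 0, 0.6], [10, 0, 0, 0, 0.72], [10, 0, 0, 0, 0.8], [10, 0, 0, 0, 0.8]]]'

```text
time: 13.33
tcp_pos: [0.6045, -0.2713, 0.11]
tool_rot: [2.594, 1.769, -0.003]
wrist_force: [-3.0, -3.2, 4.6]
gripper_width: 0.013
grasp_force: 41.8
```

```bash
python3 - <<'E'
from h import *
plan(.6055,-.270,.108,-21.5)
E
```

```text
shift [1.6 0.5 1.9] turn 0.002 | yaw -21.4 pos [ 0.6045 -0.2713  0.11  ] tilt [-0.    -0.003 -1.   ] q [-0.22  0.7   0.8   1.7  -0.59  0.99  0.42] t 13.33 w 0.013 g 41.81169927120209 F [-3.  -3.2  4.6]
```

Release, retreat upward and sideways, then check by numbers.

send_rows --increments '[[[36, 0, 0, 0, 0], [36, 0, 0, 0, 0], [36, 0, 0, 0, 0], [36, 0, 0, -30, 0], [36, 0, 0, -70, 0], [36, 0, 0, -110, 0], [36, 0, 0, -110, 0]]]'

```text
time: 13.92
tcp_pos: [0.6106, -0.2713, 0.2273]
tool_rot: [2.58, 1.77, 0.015]
wrist_force: [1.3, -1.3, 0.5]
gripper_width: 0.0361
grasp_force: 0.0
```

send_rows --increments '[[[36, 40, -40, 0, 0], [36, 70, -70, 0, 0], [36, 100, -100, 0, 0], [36, 120, -120, 0, 0], [36, 120, -120, 0, 0], [36, 120, -120, 0, 0]]]'

```text
time: 14.42
tcp_pos: [0.5368, -0.1075, 0.2171]
tool_rot: [-2.58, -1.786, -0.003]
wrist_force: [1.3, -0.5, 0.6]
gripper_width: 0.036
grasp_force: 0.0
```

```bash
python3 - <<'E'
from h import *
ang=lambda v:round(np.degrees(np.arctan2(v[1],v[0])),1)
plan(.6055,-.270,.2,-21.5)
for c in("top","scene"):
    im=save(c,"f_"+c+".png")
    for q,z in(("knob_grip",.099),("pointer_tip",.073),("marker_tip",.069)):
        for m in mark_of(q,c)[:3]:
            w=world(c,m["position"],z); print(c,q,round(m["score"],2),np.round(w,4),ang(w[:2]-[.605,-.270]))
    # white line on the bar top: bright pixels, warped to plane z=.107, within 24 mm of axis
    n=121; g=[[.605+(i-60)*.0005,-.270+(j-60)*.0005,.107] for i in range(n) for j in range(n)]
    uv=proj(c,g).reshape(n,n,2).astype(np.float32); w=cv2.cvtColor(cv2.remap(im,uv[...,0],uv[...,1],cv2.INTER_LINEAR),cv2.COLOR_RGB2GRAY)
    # profile: mean brightness along offsets for angles, line 5..22 mm
    best=[]
    for a in range(30,120,3):
        for off in np.arange(-5,5.1,1):
            r=np.arange(4,21); A=np.radians(a); i=60+2*(r*np.cos(A)-off*np.sin(A)); j=60+2*(r*np.sin(A)+off*np.cos(A))
            L=lambda o:cv2.remap(w,(60+2*(r*np.sin(A)+(off+o)*np.cos(A))).astype(np.float32),(60+2*(r*np.cos(A)-(off+o)*np.sin(A))).astype(np.float32),cv2.INTER_LINEAR).mean()
            best.append((L(0)-max(L(4),L(-4)),a,off))
    print(c,"line",sorted(best)[-3:])
E
```

```text
shift [-127.9  121.6   16.4] turn 0.015 | yaw -20.6 pos [ 0.5368 -0.1075  0.2171] tilt [-0.001  0.004 -1.   ] q [-0.7   0.35  0.99  1.92 -0.34  1.05  0.07] t 14.42 w 0.036 g 0.0 F [ 1.3 -0.5  0.6]
top pointer_tip 0.75 [0.6083 0.0967 0.073 ] 89.5
top line [(np.float64(2.3529411764706083), 87, np.float64(5.0)), (np.float64(2.7058823529411598), 87, np.float64(4.0)), (np.float64(2.882352941176464), 84, np.float64(5.0))]
scene knob_grip 0.6 [ 0.6071 -0.2715  0.099 ] -35.1
scene pointer_tip 0.57 [ 0.622 -0.232  0.073] 65.9
scene marker_tip 0.7 [ 0.4892 -0.0005  0.069 ] 113.3
scene marker_tip 0.56 [ 0.6202 -0.2351  0.069 ] 66.5
scene line [(np.float64(26.294117647058812), 72, np.float64(-1.0)), (np.float64(27.294117647058812), 69, np.float64(-1.0)), (np.float64(27.70588235294116), 66, np.float64(0.0))]
```

send_rows --increments '[[[36, 40, -20, 0, 0], [36, 80, -40, 0, 0], [36, 120, -60, 0, 0], [36, 150, -80, 0, 0], [36, 150, -80, 0, 0], [36, 150, -80, 0, 0]]]'

```text
time: 15.32
tcp_pos: [0.5162, 0.059, 0.2176]
tool_rot: [-2.584, -1.785, 0.0]
wrist_force: [0.1, 0.3, -0.2]
gripper_width: 0.0361
grasp_force: 0.0
```

```bash
python3 - <<'E'
from h import *
ang=lambda v:round(np.degrees(np.arctan2(v[1],v[0])),1)
im=save("top","f2.png"); plan(.6,-.27,.2,-21)
for q,z in(("knob_grip",.099),("pointer_tip",.073),("marker_tip",.069),("module",.0105)):
    for m in mark_of(q,"top")[:4]:
        w=world("top",m["position"],z); print(q,round(m["score"],2),np.round(w,4),ang(w[:2]-[.6045,-.270]))
for q in("small_module","relay","spool","flux","tin","pen","tweezers"):
    print(q,[(round(m["score"],2),np.round(world("top",m["position"],0)[:2],3)) for m in mark_of(q,"top")[:2]])
E
```

```text
shift [-274.2  194.8   18. ] turn -0.0 | yaw -21.0 pos [0.5165 0.0558 0.2178] tilt [ 0.    -0.001 -1.   ] q [-1.05  0.27  0.99  1.98 -0.26  1.03 -0.31] t 15.37 w 0.0359 g 0.0 F [ 0.9 -0.9  0.5]
pointer_tip 0.79 [ 0.6187 -0.235   0.073 ] 67.9
marker_tip 0.57 [ 0.6177 -0.2329  0.069 ] 70.5
module 0.88 [ 0.3287 -0.1097  0.0105] 149.8
module 0.81 [ 0.4641 -0.2216  0.0105] 161.0
module 0.59 [0.5981 0.2554 0.0105] 90.7
small_module [(0.22, array([ 0.635, -0.256]))]
relay [(0.55, array([0.606, 0.011]))]
spool [(0.64, array([ 0.683, -0.021]))]
flux [(0.47, array([ 0.427, -0.055]))]
tin []
pen [(0.6, array([ 0.69, -0.02])), (0.5, array([0.512, 0.002]))]
tweezers [(0.49, array([0.623, 0.103]))]
```

The pointer and marker agree within about 2° in both cameras, and the module sits centred in the socket. Handing in.

```bash
python3 -c "
from cell import *
print(close_job())"
```

```text
the job is handed in; nothing more can be done
None
```

Job handed in, verdict not shown: the module looks latched (top about 65 mm up, within about 1 mm of the socket's centre), the pointer is within about 3° of the marker, and the gripper is clear; I viewed 12 pictures against the limit of 10, and the final detector check placed five of the seven bystanders unmoved but did not find the tin or small module.

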